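Load a target plate on the counting stage and uncap its double lid

TASK

Set the copper plate centred between the two red stops of the counting stage, its long side running from stop to stop, and let it go. Then carry the double lid by its yellow post, lower it over the plate until it sits flat on the stage around the white boss, and let go of the post. Finally take the blue outer cap by its pale metal collar, lift it alone straight up until it is clear above the yellow post, and finish while holding it still and level there, with the yellow inner lid left seated on the stage; drop nothing, and leave everything else where it stands.

Things in the scene. Friction and masses are not known exactly. Their poses are not given: they have to be found in the camera images.
- stage: Counting stage, fixed: black square plate 110 x 110 x 12 mm on the table, with a round white boss on it, radius 30 mm, 8 mm high, edge chamfered. Origin: centre of its underside, on the table; z up. Two thin black lines on the boss at y = +-12 mm mark where the copper plate belongs.
- stage_seat (a point): Centre of the boss's top face, 20 mm above the table; z up. Two red stops stand on the boss at either end of its x axis, each 6 mm thick in x, 18 mm wide in y, 8 mm high; the clear gap between them is 40 mm (inner faces at x = +-20 mm). Towards +-y it is open for the fingers.
- copper_plate_mid (a point): Copper-coloured target plate, loose, 34 mm long (its x axis) x 22 mm wide (y) x 12 mm thick (z), about 60 g; this point is its centre. Lies flat on the white board, 6 mm above the table, in one of three places of a row along the plates' long direction, 55 mm apart. Grip it across its 22 mm width.
- grey_plate_mid (a point): Plate of the same size in silver-grey metal, on the same board: leave it alone; this point is its centre.
- black_plate_mid (a point): Plate of the same size in black, on the same board: leave it alone; this point is its centre.
- inner_lid: Yellow inner lid, loose, 0.14 kg: an upside-down cup, outer radius 35 mm, inner 32.5 mm, 32 mm high (28 mm deep inside), with a round post, radius 7 mm, on its middle reaching 79 mm above the lid's lower edge. Origin: centre of the lower edge; z up. Starts with the cap on it on a round black rubber pad, radius 55 mm, 8 mm high. On the stage its lower edge rests on the black plate.
- post (a point): Point on the yellow post's axis, 68 mm above the inner lid's lower edge, mid-way up the bare 22 mm of post that stand above the cap's collar; z up the post. Lifting the post lifts both lids. At the start it is 76 mm above the table; with the lid seated on the stage, 60 mm above the boss's top face.
- outer_cap: Blue outer cap, loose, 0.25 kg: an upside-down cup, outer radius 41 mm, inner 38 mm, over the inner lid and resting by its weight on the inner lid's top, its lower edge 8 mm above the inner lid's. Its top face is 29 mm above its lower edge and carries the metal collar, through whose bore the post passes. Origin: centre of the lower edge; z up.
- collar (a point): Centre of the outer cap's pale metal collar, a tube of outer radius 18 mm, bore radius 11 mm, 20 mm high. This point is on the axis, half-way up the collar: 10 mm above the cap's top face, 39 mm above its lower edge; z up. While nested it lies 21 mm below the point on the post.
- mouse: Black computer mouse, 100 x 58 mm, 32 mm high, a bystander; origin at its underside.
- phone: Black cordless phone standing in its cradle, 70 x 70 mm, 150 mm high, a bystander; origin at its underside.
- bottle: White plastic bottle, radius 32 mm, 160 mm high, a bystander; origin at its underside.
- jar: Amber jar with white lid, radius 26 mm, 60 mm high, a bystander; origin at its underside.
- screwdriver_grip (a point): Screwdriver, 180 mm long, lying at the left, a bystander; this point is on its handle.
There are look-alikes about, which are no part of the job. Of the things like the outer_cap, leave any that is green or pink; of the rest the smaller one is meant.

How it is judged:
On the way, in this order (a step that is already met when the one before it is completed fails the run):
1. the copper plate lies centred between the stops and is released (x of copper_plate_mid in the frame of stage_seat between -0.005 and 0.005 m and y of copper_plate_mid in the frame of stage_seat between -0.005 and 0.005 m and z of copper_plate_mid in the frame of stage_seat below 0.009 m and angle between the x axis of copper_plate_mid and the x axis of stage_seat, either way round below 0.2 rad and angle between copper_plate_mid's own z axis and vertical below 0.1 rad and contact force between the fingers and copper_plate below 0.05 N), for 0.2 s.
2. both lids, nested, are seated on the stage over the plate and the post is let go (horizontal distance between post and stage_seat below 0.005 m and z of post in the frame of stage_seat below 0.0625 m and angle between post's own z axis and vertical below 0.06 rad and z of collar in the frame of post below -0.017 m and contact force between the fingers and inner_lid below 0.05 N), for 0.2 s.
At the end, for the whole second after the job is handed in: Copper plate flat, within 5 mm of mid-stops, 0.2 rad of their line; inner lid seated flat on the stage (5 mm sideways, 2.5 mm up), untouched; fingers hold the outer cap still, level within 0.15 rad, its lower edge above the post's tip, within 60 mm sideways of the stage's centre (x of copper_plate_mid in the frame of stage_seat between -0.005 and 0.005 m and y of copper_plate_mid in the frame of stage_seat between -0.005 and 0.005 m and z of copper_plate_mid in the frame of stage_seat below 0.009 m and angle between the x axis of copper_plate_mid and the x axis of stage_seat, either way round below 0.2 rad and angle between copper_plate_mid's own z axis and vertical below 0.1 rad and horizontal distance between post and stage_seat below 0.005 m and z of post in the frame of stage_seat below 0.0625 m and angle between post's own z axis and vertical below 0.06 rad and z of collar in the frame of stage_seat above 0.114 m and horizontal distance between collar and stage_seat below 0.06 m and angle between collar's own z axis and vertical below 0.15 rad and contact force between the fingers and outer_cap above 1 N and contact force between each of outer_cap, the arm, the fingers and inner_lid below 0.05 N and linear speed of outer_cap below 0.03 m/s and linear speed of inner_lid below 0.02 m/s); the arm keeps its last pose, push and grip.
It fails at once if the outer cap is separated from the inner lid while the inner lid is not seated on the stage (not (z of collar in the frame of post below -0.017 m) and not (horizontal distance between post and stage_seat below 0.005 m and z of post in the frame of stage_seat below 0.0625 m and angle between post's own z axis and vertical below 0.06 rad)).
It fails at once if the double lid or the plate is dropped (over 0.4 m/s with no finger on it) ((contact force between the fingers and inner_lid below 0.05 N and contact force between the fingers and outer_cap below 0.05 N and linear speed of any of inner_lid, outer_cap above 0.4 m/s) or (contact force between the fingers and copper_plate below 0.05 N and linear speed of copper_plate above 0.4 m/s)).
It fails at once if a bystander is pushed more than 20 mm (distance of any of grey_plate_mid, black_plate_mid, mouse, phone, bottle, jar, screwdriver_grip from where it was at the start of the episode above 0.02 m).
It also fails if it takes over 72 s, if anything falls off the work surface, if the arm or the gripper's body presses on something with over 40 N, if the wrist force passes 120 N, or if a joint passes its speed limit or range.

ROBOT

A 6-joint arm with a two-finger parallel gripper is mounted at the origin on the work surface. World frame = base frame: x ahead of the robot, y to its left, z up, the work surface at z = 0. Lengths are in m, angles in rad, forces in N, time in s.
With the tool pointing down it reaches from about 0.35 to 0.85 m from the base axis. Payload 8.1 kg.
Tool frame: the origin (TCP) lies where the fingers leave the gripper's body, on its centre line; the fingertips stand 84 mm ahead of it and the grasp point (between the pads) lies 65 mm ahead of it; z points along the fingers, y is the line along which they close (so a half turn about z gives the same grasp; the last joint's range is limited). The gripper opens to 93 mm and grips with 3 to 60 N. Pads are 15 mm wide; open, the fingers measure 128 mm over their backs; the gripper's body (75 mm by 188 mm) begins 65 mm behind the grasp point.
Start: joints at [-1.217, 0.13, 1.488, -0, 1.523, -0.085], TCP at [0.255, -0.543, 0.303] pointing down, gripper open.
Joint ranges: [-2.96, 2.96], [-0.89, 2.26], [0.02, 2.5], [-1.34, 4.48], [0, 2.73], [-2.66, 2.66]. Speed limits (rad/s): [2.39, 2.39, 2.79, 3.14, 3.14, 3.14].

INTERFACE

Orientations are given as a rotation vector (axis times angle).
In Python, from plant import robot gives the robot as it stands.
- The arm moves only by the shell command python3 -m jog 'ROWS' [FORCE]. ROWS is text: rows parted by semicolons, each of 5 numbers parted by spaces: the opening, from 0 (shut) to 1 (fully open), then the shift along the tool's x, y, z in m, then the turn about the tool's z in degrees. A call has 1 to 10 rows; each row shifts and turns the commanded pose from where the row before left it, along the tool's axes as they then stand; what a row does not reach is not made up. A row lasts 1/12 s, in which the tool goes at most 41.7 mm and 7.16 degrees, less where a joint would pass 70% of its speed; a pose out of reach is approached as far as the arm can. A call with a gripper value outside its range is refused whole. The fingers move at their own pace and stop on an object; FORCE is the grip in N (left out, the last holds). Time passes only in rows, so rows that do not move let the fingers close. It gives the time, the measured TCP pose, the force, the opening and the grip force at its end, in the units of the state.
- robot.read_state(): the state, without advancing time (a new reading comes with each control period).
- robot.read_camera(name): name is "scene" or "top" or "wrist"; returns a dict with "color" (384x512x3 uint8, red, green, blue), "intrinsics" (3x3 intrinsics, pixels), "pose" (4x4, takes a point from camera to world coordinates); the wrist camera has in their place "tool_from_camera" (4x4, takes a point from camera to tool coordinates, whose origin is the TCP and whose axes are the flange's). Camera axes: x right, y down, z forward; pixel columns grow to the right and rows downward; lengths in m; the calibration is good to about 2 mm. A picture is of the moment at which its call begins: read the wrist's pose just before it. There is no depth.
- robot.close_job(): hands the job in; it is judged then, once.
The state is a dict: "t": time; "q": joint angles; "dq": joint speeds; "joint_torque": joint torques, N m; "tool_pos": TCP position; "orientation": TCP orientation; "force": force on the tool from outside, world axes, zero at the start; "wrist_torque": the same for the moment, N m; "opening": finger opening in m; "gripper_force": force on a finger pad.
Only numpy, scipy, OpenCV 4.12 (cv2) and the standard library are available. Lean on these libraries where they do the work, as an engineer would, in place of code of your own. Each camera call takes 0.05 s, during which the arm holds its last target. There are 200 camera calls.

## Working session

There is one attempt and no reset: what is moved stays moved. The work goes in short steps, Python scripts to look and compute and a shell command to move; the robot and the scene stay as the last step left them, time stands still between calls to the robot, and variables do not carry over. Pictures are saved under pics/ and viewed, at most 10 in all, crops included, and the job is handed in when it is done.

```bash
mkdir -p pics; cat > h.py <<'E'
import numpy as np, cv2
from plant import robot
from scipy.spatial.transform import Rotation as R
def snap(name,fn,crop=None,s=1):
    st=robot.read_state(); c=robot.read_camera(name)
    if name=="wrist":
        T=np.eye(4);T[:3,:3]=R.from_rotvec(st["orientation"]).as_matrix();T[:3,3]=st["tool_pos"]
        P=T@np.array(c["tool_from_camera"])
    else: P=np.array(c["pose"])
    np.savez("pics/"+fn+".npz",P=P,K=c["intrinsics"],img=c["color"])
    im=c["color"][:,:,::-1]
    if crop: im=im[crop[1]:crop[3],crop[0]:crop[2]]
    cv2.imwrite("pics/"+fn+".png",cv2.resize(im,None,fx=s,fy=s,interpolation=cv2.INTER_CUBIC))
def pt(fn,u,v,z):
    d=np.load("pics/"+fn+".npz"); r=d["P"][:3,:3]@np.linalg.solve(d["K"],[u,v,1]); o=d["P"][:3,3]
    return (o+r*(z-o[2])/r[2]).round(4)
def proj(fn,p):
    d=np.load("pics/"+fn+".npz"); c=d["P"][:3,:3].T@(np.array(p)-d["P"][:3,3]); q=d["K"]@c; return (q[:2]/q[2]).round(1)
def tool(dp):
    "world shift -> tool axes"
    return (R.from_rotvec(robot.read_state()["orientation"]).as_matrix().T@np.array(dp)).round(4)
E
python3 - <<'E'
from h import *
snap("top","top1",s=1.5); snap("scene","scene1",s=1.5)
s=robot.read_state();print(s); print(R.from_rotvec(s["orientation"]).as_matrix().round(3))
for n in("top1","scene1"): print(np.load(f"pics/{n}.npz")["P"].round(3))
E
```

```text
{'t': 0.1, 'q': array([-1.21736933e+00,  1.31096521e-01,  1.48917058e+00,  6.28589202e-06,
        1.52303106e+00, -8.54308397e-02]), 'dq': array([-0.00214538, -0.00041499, -0.00336017,  0.00258673,  0.00015342,
        0.00092381]), 'joint_torque': array([ 7.48457023e-04, -5.61340392e+01, -4.93097377e+01,  7.71761360e-02,
        2.90386862e-02, -4.98880161e-05]), 'tool_pos': array([ 0.25481517, -0.54277836,  0.30178564]), 'orientation': array([-3.06461286e+00, -6.83469030e-01,  3.47947164e-04]), 'force': array([-0.62695638, -0.8684723 ,  0.90529868]), 'wrist_torque': array([-0.0179    ,  0.04892117,  0.0209763 ]), 'gripper_force': 0.0, 'opening': 0.09286544627705039}
[[ 0.905  0.425 -0.001]
 [ 0.425 -0.905  0.002]
 [ 0.    -0.002 -1.   ]]
[[ 1.000e-03 -9.830e-01  1.860e-01  2.760e-01]
 [-1.000e+00 -5.000e-03 -2.100e-02  1.160e-01]
 [ 2.200e-02 -1.860e-01 -9.820e-01  1.364e+00]
 [ 0.000e+00  0.000e+00  0.000e+00  1.000e+00]]
[[ 0.832  0.298 -0.468  1.031]
 [ 0.555 -0.457  0.695 -0.646]
 [-0.006 -0.838 -0.545  0.668]
 [ 0.     0.     0.     1.   ]]
```

View pics/top1.png

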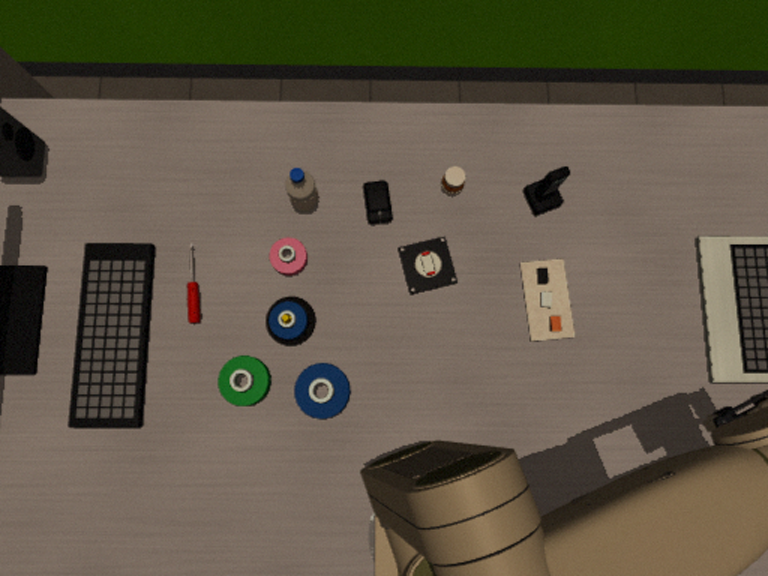

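View pics/scene1.png

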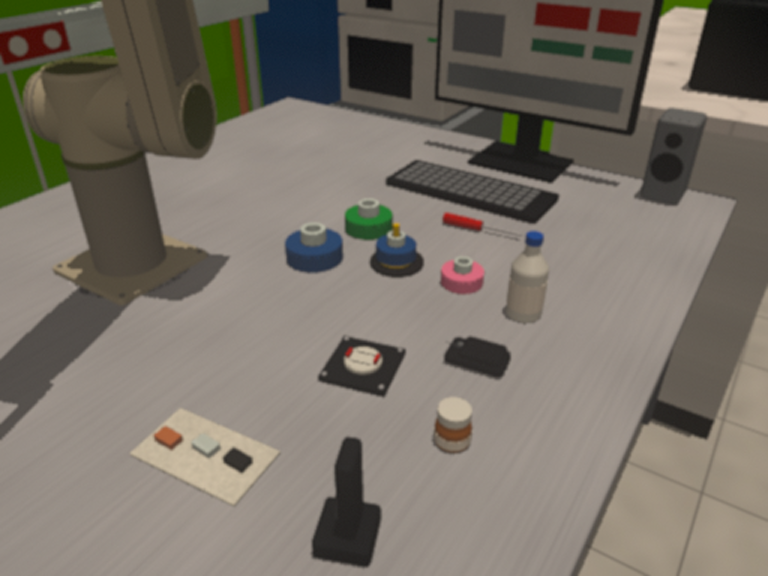

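Top view: copper plate at (555,323), grey at (546,299), black at (543,276); the stage boss is at (428,264) with stops at (423,253) and (434,275). The nested lid's yellow post tip is at (286,318). A green, a pink and a larger blue cap stand nearby as decoys.

```bash
python3 - <<'E'
from h import *
q=lambda u,v,z:pt("top1",u/1.5,v/1.5,z)
s=lambda u,v,z:pt("scene1",u/1.5,v/1.5,z)
print("copper",q(555,323,.012),s(168,436,.012)); print("grey",q(546,299,.012)); b=q(543,276,.012);print("black",b,s(238,459,.012))
d=b-q(555,323,.012);print("row ang",np.degrees(np.arctan2(d[1],d[0])),np.linalg.norm(d))
print("boss",q(428,264,.02),s(363,360,.02))
a,b=q(423,253,.028),q(434,275.5,.028);d=a-b;print("stops",a,b,np.degrees(np.arctan2(d[1],d[0])))
for c in[(399,247),(444,237),(457,283),(411,294)]:print("corner",q(*c,.012))
print("post",q(286,318,.087),s(396,227,.087))
p=robot.read_state()["tool_pos"];t=q(555,323,.012)-p;t[2]=0;print("tool shift",tool(t))
E
```

```text
copper [ 0.4422 -0.2895  0.012 ] [ 0.4408 -0.2861  0.012 ]
grey [ 0.4959 -0.272   0.012 ]
black [ 0.5481 -0.2678  0.012 ] [ 0.5511 -0.2629  0.012 ]
row ang 11.580193580514342 0.10810041628041962
boss [ 0.5726 -0.0088  0.02  ] [ 0.5795 -0.0111  0.02  ]
stops [0.5958 0.0028 0.028 ] [ 0.5449 -0.021   0.028 ] 25.06001468881579
corner [0.6132 0.0555 0.012 ]
corner [ 0.6371 -0.0466  0.012 ]
corner [ 0.5312 -0.0739  0.012 ]
corner [0.5059 0.0292 0.012 ]
post [0.4416 0.2939 0.087 ] [0.452  0.2882 0.087 ]
tool shift [ 0.2772 -0.1497  0.0003]
```

```bash
python3 -m jog '1 .035 -.0187 0 0;1 .035 -.0187 0 0;1 .035 -.0187 0 0;1 .035 -.0187 0 0;1 .035 -.0187 0 0;1 .034 -.0187 0 0;1 .034 -.0187 0 0;1 .034 -.0187 0 0;1 0 0 0 6.5;1 0 0 0 6.5'; python3 -m jog '1 0 0 .03 0;1 0 0 .03 0;1 0 0 .03 0;1 0 0 0 0;1 0 0 0 0'
python3 - <<'E'
from h import *
snap("wrist","w1",s=1.5)
s=robot.read_state();print(s["t"],s["tool_pos"]);print(R.from_rotvec(s["orientation"]).as_matrix().round(3)); print(np.load("pics/w1.npz")["P"].round(3)); print(1.5*proj("w1",[.442,-.289,.012]))
E
```

```text
t: 0.93
tool_pos: [0.4433, -0.2876, 0.3023]
orientation: [-3.123, -0.331, 0.001]
force: [-0.7, -0.6, 0.2]
opening: 0.0932
gripper_force: 0.0
t: 1.35
tool_pos: [0.441, -0.2891, 0.211]
orientation: [-3.12, -0.332, 0.006]
force: [0.6, -0.2, 1.8]
opening: 0.0931
gripper_force: 0.0
1.4 [ 0.44203686 -0.29000528  0.21323962]
[[ 0.978  0.21  -0.001]
 [ 0.21  -0.978  0.001]
 [-0.001 -0.001 -1.   ]]
[[ 0.21  -0.934 -0.289  0.52 ]
 [-0.978 -0.202 -0.058 -0.273]
 [-0.004  0.295 -0.956  0.292]
 [ 0.     0.     0.     1.   ]]
[383.25 271.5 ]
```

View pics/w1.png

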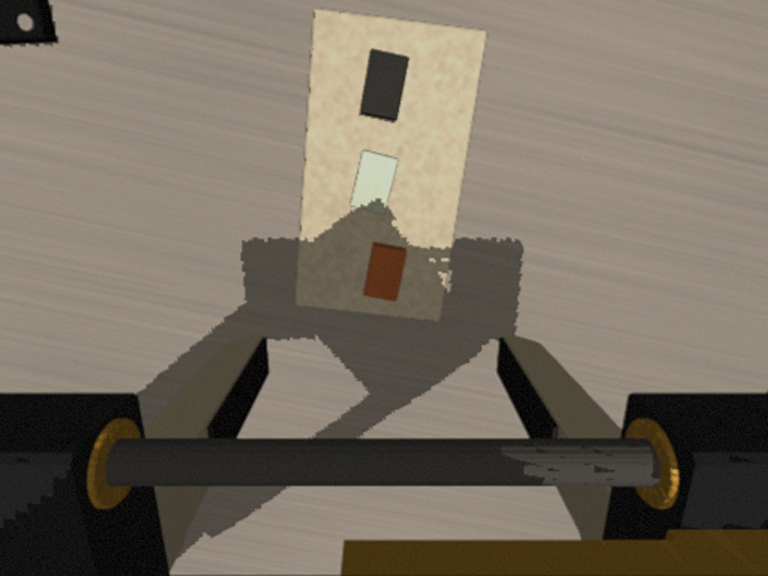

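Wrist view: the copper plate's top face has corners (373,243), (407,248), (397,301), (364,295), nearly under the gripper, with its long side slightly rotated.

```bash
python3 - <<'E'
from h import *
c=np.array([pt("w1",u/1.5,v/1.5,.012) for u,v in[(373,243),(407,248),(397,301),(364,295)]])
d=c[0]+c[1]-c[2]-c[3];print(c.mean(0),np.linalg.norm(d)/2,np.linalg.norm(c[0]-c[1]),np.degrees(np.arctan2(d[1],d[0])))
p=robot.read_state()["tool_pos"];t=c.mean(0)-p;t[2]=0;print(p,tool(t))
d=[np.array(pt("w1",u/1.5,v/1.5,0)) for u,v in[(313,10),(297,304)]];d=d[0]-d[1];print("board edge",np.degrees(np.arctan2(d[1],d[0])))
d=pt("w1",384,85,.012)
E
```

```text
[ 0.441775 -0.290375  0.012   ] 0.03588349202627863 0.02184490787346102 2.475681531515359
[ 0.44203686 -0.29000528  0.21323962] [-0.0003  0.0003 -0.    ]
board edge 6.0306779612813095
```

```bash
python3 -m jog '1 0 0 .03 5;1 0 0 .03 4.6;1 0 0 .03 0;1 0 0 .024 0;.7 0 0 .01 0;.5 0 0 0 0;.3 0 0 0 0;0 0 0 0 0;0 0 0 0 0;0 0 0 0 0' 15; python3 -m jog '0 0 0 0 0;0 0 0 0 0;0 0 0 -.01 0;0 0 0 -.02 0;0 0 0 -.03 0;0 0 0 -.03 0;0 0 0 0 0'
python3 - <<'E'
from h import *
s=robot.read_state();print(s)
m=R.from_rotvec(s["orientation"]).as_matrix();print(np.degrees(np.arctan2(m[1,0],m[0,0])))
print(tool(np.array([.485,-.012,s["tool_pos"][2]])-s["tool_pos"]))
E
```

```text
t: 2.23
tool_pos: [0.4431, -0.2904, 0.0904]
orientation: [3.14, 0.069, 0.003]
force: [-0.3, 3.5, 8.0]
opening: 0.0575
gripper_force: 3.5
t: 2.82
tool_pos: [0.4449, -0.2923, 0.1866]
orientation: [3.134, 0.07, 0.013]
force: [1.6, -1.5, 0.5]
opening: 0.0109
gripper_force: 0.0
{'t': 2.8167, 'q': array([-6.77608104e-01,  2.69095338e-02,  1.81425294e+00, -1.26695083e-04,
        1.28984641e+00,  8.48849385e-01]), 'dq': array([-0.00236753,  0.04246969,  0.04557315, -0.00045398, -0.09064351,
        0.0010775 ]), 'joint_torque': array([ 2.35810010e-01, -4.35863829e+01, -4.02977943e+01,  4.36365441e-02,
        1.81778636e+00, -9.35071585e-03]), 'tool_pos': array([ 0.44489266, -0.29233773,  0.18655908]), 'orientation': array([3.13388629, 0.06954188, 0.01256682]), 'force': array([ 1.56719437, -1.47384218,  0.45221591]), 'wrist_torque': array([ 0.03324098, -0.04820321, -0.01600353]), 'gripper_force': 0.0, 'opening': 0.010902177705635188}
2.5440001857522265
[ 0.0525 -0.2783 -0.0016]
```

I lifted before the fingers had closed, so I'll check whether the plate moved.

```bash
python3 -m jog '.5 0 0 0 0;.5 0 0 0 0;.5 0 0 0 0;.5 0 0 0 0;.5 0 0 0 0;.5 0 0 0 0;.5 0 0 0 0;.5 0 0 0 0'
python3 - <<'E'
from h import *
snap("wrist","w2",crop=(150,80,406,320),s=2.4)
print(robot.read_state()["tool_pos"])
E
```

```text
t: 3.48
tool_pos: [0.442, -0.2899, 0.1784]
orientation: [-3.14, -0.07, 0.001]
force: [0.1, 0.8, 0.4]
opening: 0.0461
gripper_force: 0.0
[ 0.44205278 -0.2899891   0.17850631]
```

View pics/w2.png

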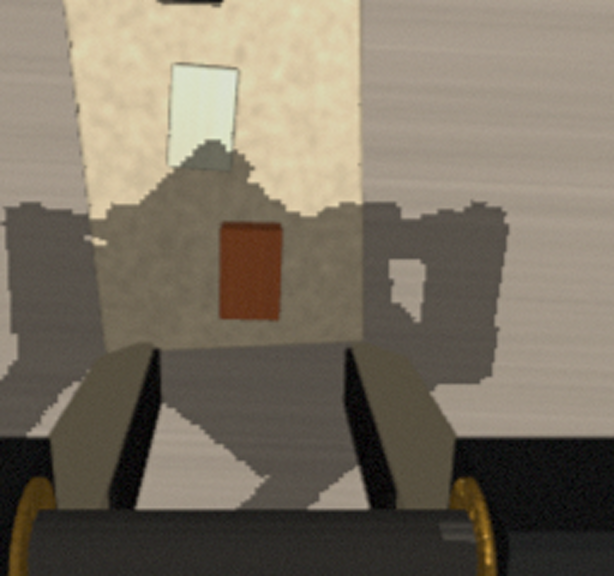

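Untouched: plate spans (220,223)–(282,320), aligned with the gripper and centred between the fingers.

```bash
python3 -c "
from h import *
print(pt('w2',251/2.4+150,271/2.4+80,.012))"; python3 -m jog '.5 0 0 .03 0;.5 0 0 .03 0;.5 0 0 .02 0;.5 0 0 .01 0;.5 0 0 0 0;.5 0 0 0 0;0 0 0 0 0;0 0 0 0 0;0 0 0 0 0;0 0 0 0 0' 15; python3 -m jog '0 0 0 0 0;0 0 0 0 0;0 0 0 0 0'
```

```text
[ 0.442  -0.2901  0.012 ]
t: 4.37
tool_pos: [0.4432, -0.2905, 0.0904]
orientation: [3.14, 0.07, 0.003]
force: [-0.0, 3.5, 7.9]
opening: 0.0247
gripper_force: 4.0
t: 4.62
tool_pos: [0.4432, -0.2905, 0.0904]
orientation: [3.14, 0.07, 0.003]
force: [-0.3, 2.9, 7.6]
opening: 0.0219
gripper_force: 17.7
```

```bash
python3 -m jog '0 0 0 -.01 0;0 0 0 -.03 0;0 0 0 -.04 0;0 0 0 -.04 0;0 .018 -.034 -.02 0;0 .018 -.034 -.02 0;0 .018 -.034 0 0;0 .018 -.034 0 0;0 .018 -.034 0 0;0 .018 -.034 0 0'; python3 -m jog '0 .018 -.034 0 0;0 .018 -.034 0 0;0 0 0 0 -5;0 0 0 0 -5;0 0 0 0 0;0 0 0 0 0;0 0 0 0 0'
python3 - <<'E'
from h import *
snap("wrist","w3",crop=(106,60,406,285),s=2.6)
print(robot.read_state()["tool_pos"])
E
```

```text
t: 5.45
tool_pos: [0.5402, -0.0825, 0.2483]
orientation: [3.14, 0.069, 0.002]
force: [1.3, 0.3, -0.2]
opening: 0.0218
gripper_force: 15.0
t: 6.03
tool_pos: [0.5725, -0.015, 0.2475]
orientation: [3.123, 0.338, 0.0]
force: [0.0, -0.1, 0.5]
opening: 0.022
gripper_force: 15.0
[ 0.57251677 -0.01513827  0.24744151]
```

View pics/w3.png

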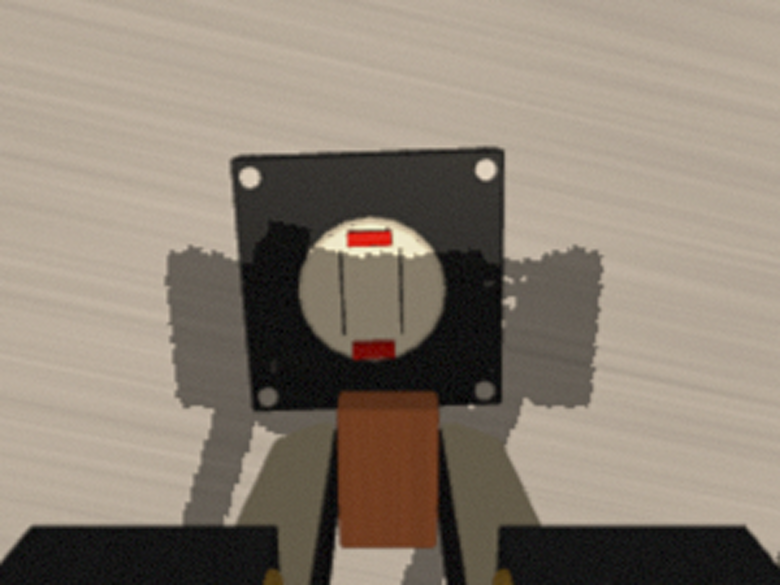

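Wrist view over the stage: boss circle centred near (372,288), stop tops at (370,239) and (374,350), lines at (342,250)-(345,333) and (401,249)-(403,333), corner dots at (249,178), (486,170), (485,391), (268,397). The held plate spans 338–438 × 392–547.

```bash
python3 - <<'E'
from h import *
f=lambda u,v,z:pt("w3",u/2.6+106,v/2.6+60,z)
D=np.array([f(u,v,.012) for u,v in[(249,178),(486,170),(485,391),(268,397)]]);print("dots",D.mean(0))
d=D[0]+D[1]-D[2]-D[3];print(np.degrees(np.arctan2(d[1],d[0])),np.linalg.norm(d)/2)
d=D[0]+D[3]-D[2]-D[1];print(np.degrees(np.arctan2(-d[0],d[1])))
L=np.array([f(u,v,.02) for u,v in[(342,250),(401,249),(403,333),(345,333)]]);print("lines",L.mean(0));d=L[0]+L[1]-L[2]-L[3];print(np.degrees(np.arctan2(d[1],d[0])),np.linalg.norm(L[0]-L[1]))
B=np.array([f(u,v,.02) for u,v in[(299,288),(445,288),(372,217),(372,360)]]);print("boss",B.round(4),B[:2].mean(0),B[2:].mean(0))
s=robot.read_state();p=s["tool_pos"];m=R.from_rotvec(s["orientation"]).as_matrix();print(p,"yaw",np.degrees(np.arctan2(m[1,0],m[0,0])))
for z in (-.0904,-.0784):
  for v in(392,408,547): print(z,v,(m.T@(f(388,v,p[2]+z)-p)).round(4))
c=(D.mean(0)+L.mean(0))/2
t=c-p;t[2]=0;print(tool(t))
E
```

```text
dots [ 0.5739  -0.00865  0.012  ]
14.316452253425664 0.0942262171584958
14.139108311650476
lines [ 0.57455 -0.00895  0.02   ]
13.718598603008424 0.023648467180770946
boss [[ 0.5697  0.0207  0.02  ]
 [ 0.5824 -0.0373  0.02  ]
 [ 0.6043 -0.0023  0.02  ]
 [ 0.5458 -0.0148  0.02  ]] [ 0.57605 -0.0083   0.02   ] [ 0.57505 -0.00855  0.02   ]
[ 0.57251677 -0.01513827  0.24744151] yaw 12.358084905688786
-0.0904 392 [0.0132 0.0004 0.0904]
-0.0904 408 [0.0091 0.0004 0.0904]
-0.0904 547 [-0.0285  0.0005  0.0904]
-0.0784 392 [0.0179 0.0004 0.0784]
-0.0784 408 [0.0141 0.0004 0.0784]
-0.0784 547 [-0.0209  0.0004  0.0784]
[ 0.003  -0.0058 -0.    ]
```

```bash
python3 -m jog '0 .006 -.006 0 0;0 0 0 .03 -1.6;0 0 0 .03 0;0 0 0 .03 0;0 0 0 .02 0;0 0 0 .013 0;0 0 0 0 0;0 0 0 0 0;0 0 0 0 0;0 0 0 0 0'
python3 - <<'E'
from h import *
snap("wrist","w4",crop=(136,80,376,260),s=3.3)
print(robot.read_state()["tool_pos"])
E
```

```text
t: 6.92
tool_pos: [0.5787, -0.0076, 0.1265]
orientation: [3.117, 0.386, 0.006]
force: [-0.5, 0.3, -0.0]
opening: 0.022
gripper_force: 15.0
[ 0.57854151 -0.00759819  0.12628154]
```

View pics/w4.png

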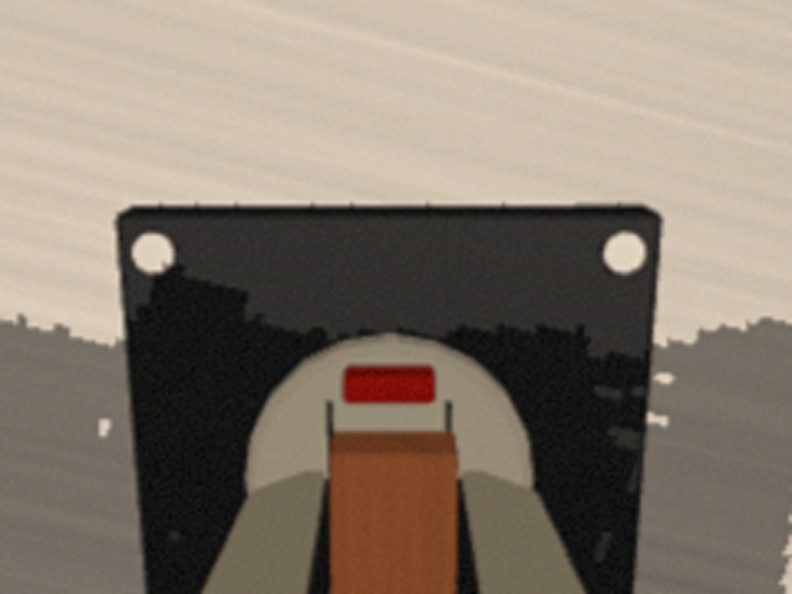

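Close view: far stop spans (344–435, 366–403), boss front edge at row 335, lines at columns 330 and 449 near row 420; the plate's front face is rows 432–450, columns 331–456.

```bash
python3 - <<'E'
from h import *
s=robot.read_state();p=s["tool_pos"];m=R.from_rotvec(s["orientation"]).as_matrix()
f=lambda u,v,z:((m.T@(pt("w4",u/3.3+136,v/3.3+80,z)-p))*1000).round(1)[:2]
pb=p[2]-.0904; print("bottom z",pb)
print("plate bottom front",f(331,432,pb),f(456,432,pb)); print("plate top front",f(394,450,pb+.012))
print("stop inner",f(344,404,.028),f(435,403,.028),"outer",f(390,367,.028))
print("boss front",f(390,335,.02),"lines",f(330,420,.02),f(449,420,.02))
print("dots",f(153,253,.012),f(624,253,.012)); print("yaw",np.degrees(np.arctan2(m[1,0],m[0,0])),m[2])
E
```

```text
bottom z 0.03588154088274896
plate bottom front [ 13.1 -11.1] [13.2 12.2]
plate top front [14.5  0.6]
stop inner [15.9 -8.9] [16.   8.5] outer [23.3 -0. ]
boss front [27.4 -0.2] lines [  9.6 -12.3] [ 9.5 11.8]
dots [ 42.2 -47.6] [42.2 46.8]
yaw 14.130219695392372 [ 0.0032136   0.00114542 -0.99999418]
```

```bash
python3 -m jog '0 0 -.0007 .005 0;0 0 0 .005 0;0 0 0 .003 0;0 0 0 0 0;0 0 0 0 0'; python3 -m jog '0 0 0 .002 0;0 0 0 0 0;0 0 0 0 0'
```

```text
t: 7.38
tool_pos: [0.5766, -0.0068, 0.1106]
orientation: [-3.117, -0.387, 0.002]
force: [0.5, 0.0, -1.0]
opening: 0.0217
gripper_force: 15.0
t: 7.63
tool_pos: [0.577, -0.0068, 0.1091]
orientation: [-3.118, -0.387, 0.0]
force: [-0.2, 0.0, -2.0]
opening: 0.0219
gripper_force: 15.0
```

```bash
python3 -m jog '0 0 0 .001 0;0 0 0 0 0;0 0 0 0 0';python3 -m jog '0 0 0 .001 0;0 0 0 0 0;0 0 0 0 0'
```

```text
t: 7.88
tool_pos: [0.577, -0.0068, 0.1082]
orientation: [-3.118, -0.387, 0.0]
force: [-0.7, -0.4, -1.5]
opening: 0.0219
gripper_force: 15.0
t: 8.13
tool_pos: [0.577, -0.0068, 0.1071]
orientation: [-3.118, -0.387, 0.0]
force: [0.1, 0.8, -0.2]
opening: 0.0219
gripper_force: 15.0
```

```bash
python3 -m jog '0 0 0 .001 0;0 0 0 0 0;0 0 0 0 0';python3 -m jog '0 0 0 .001 0;0 0 0 0 0;0 0 0 0 0'
```

```text
t: 8.38
tool_pos: [0.577, -0.0068, 0.1061]
orientation: [-3.118, -0.387, 0.0]
force: [0.4, -0.8, -1.2]
opening: 0.0221
gripper_force: 15.0
t: 8.63
tool_pos: [0.577, -0.0068, 0.1051]
orientation: [-3.118, -0.387, 0.0]
force: [-1.0, 0.6, -0.1]
opening: 0.0219
gripper_force: 15.0
```

```bash
python3 -m jog '0 0 0 .001 0;0 0 0 0 0;0 0 0 0 0';python3 - <<'E'
from h import *
snap("wrist","w5",crop=(136,80,376,260),s=3.3)
E
```

```text
t: 8.88
tool_pos: [0.5772, -0.0068, 0.1044]
orientation: [3.118, 0.387, 0.001]
force: [-1.2, -0.4, 2.0]
opening: 0.0219
gripper_force: 16.1
```

View pics/w5.png

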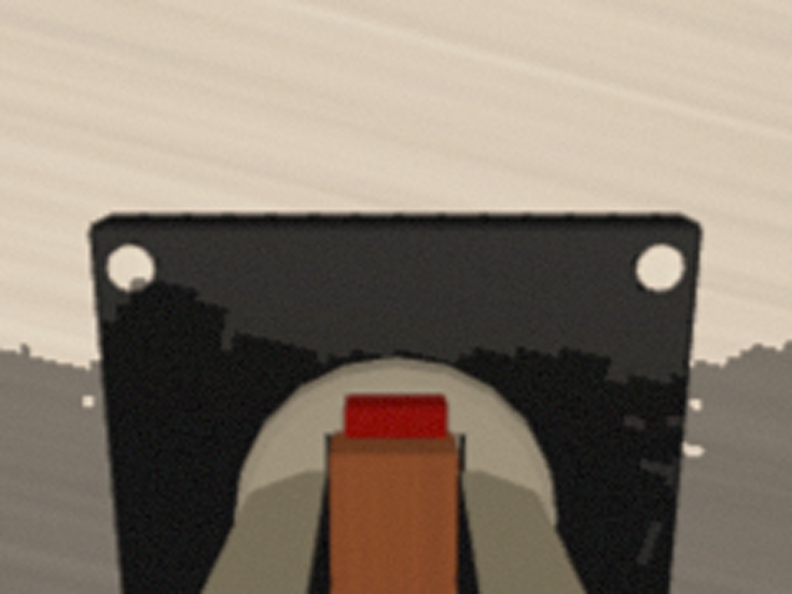

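The plate is down between the stops (force has risen on contact), and the near line pair flanks it evenly. Releasing.

```bash
python3 -m jog '.3 0 0 0 0;.35 0 0 0 0;.4 0 0 0 0;.45 0 0 0 0;.45 0 0 0 0;.45 0 0 0 0;.45 0 0 0 0;.45 0 0 0 0' 15;python3 -m jog '.45 0 0 -.02 0;.45 0 0 -.03 0;.45 0 0 -.04 0;.45 0 0 -.04 0;.45 0 0 0 0;.45 0 0 0 0;.45 0 0 0 0'
python3 - <<'E'
from h import *
snap("wrist","w6",crop=(106,60,406,285),s=2.6)
s=robot.read_state();print(s["tool_pos"]); print(tool(np.array([.446,.292,s["tool_pos"][2]])-s["tool_pos"]))
E
```

```text
t: 9.6
tool_pos: [0.5772, -0.0068, 0.1044]
orientation: [3.118, 0.387, 0.001]
force: [0.3, -1.1, 3.8]
opening: 0.042
gripper_force: 2.0
t: 10.18
tool_pos: [0.5766, -0.0066, 0.2335]
orientation: [-3.117, -0.387, 0.001]
force: [-0.6, -0.2, -0.5]
opening: 0.0421
gripper_force: 0.0
[ 0.57605948 -0.00659096  0.23227797]
[-0.0531 -0.3213  0.0005]
```

View pics/w6.png

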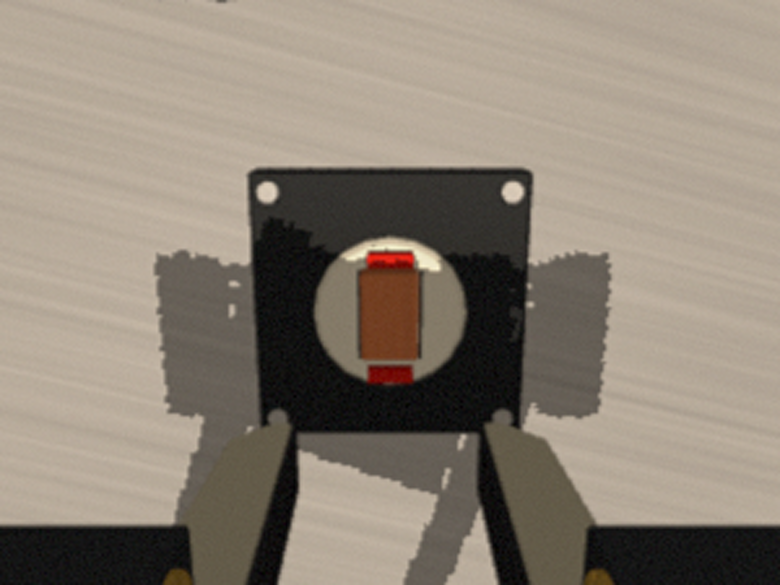

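Plate released, sitting square between the stops at (389,313) with stops at (390,261) and (390,375); dots at (267,192), (513,192), (503,418), (278,418). Next, over to the lid.

```bash
python3 - <<'E'
from h import *
f=lambda u,v,z:pt("w6",u/2.6+106,v/2.6+60,z)
D=np.array([f(u,v,.012) for u,v in[(267,192),(513,192),(503,418),(278,418)]]);print("dots",D.mean(0))
B=np.array([f(u,v,.02) for u,v in[(314,312),(466,312),(391,237),(391,385)]]);print("boss",B[:2].mean(0),B[2:].mean(0))
S=np.array([f(390,253,.028),f(390,382,.028)]);print("stops",S.mean(0),np.linalg.norm(S[0]-S[1]))
print("plate",f(389.5,313,.032))
E
python3 -m jog '1 0 0 -.03 0;1 -.0066 -.04 0 0;1 -.0066 -.04 0 0;1 -.0066 -.04 0 0;1 -.0066 -.04 0 0;1 -.0066 -.04 0 0;1 -.0066 -.04 0 0;1 -.0066 -.04 0 0;1 -.0066 -.04 0 0'; python3 -m jog '1 0 0 0 0;1 0 0 0 0;1 0 0 0 0;1 0 0 0 0'
python3 - <<'E'
from h import *
snap("wrist","w7",s=1.5)
print(robot.read_state()["tool_pos"])
E
```

```text
dots [ 0.5742   -0.008775  0.012   ]
boss [ 0.5755 -0.0083  0.02  ] [ 0.57515 -0.0088   0.02   ]
stops [ 0.5749 -0.0084  0.028 ] 0.051175384707884686
plate [ 0.5783 -0.0074  0.032 ]
t: 10.98
tool_pos: [0.4455, 0.2917, 0.2616]
orientation: [3.116, 0.386, -0.006]
force: [1.1, -0.3, -0.3]
opening: 0.0922
gripper_force: 0.0
t: 11.32
tool_pos: [0.4478, 0.2893, 0.2629]
orientation: [3.117, 0.385, -0.003]
force: [-0.1, 0.1, -0.1]
opening: 0.0928
gripper_force: 0.0
[0.44806552 0.28919723 0.26328365]
```

View pics/w7.png

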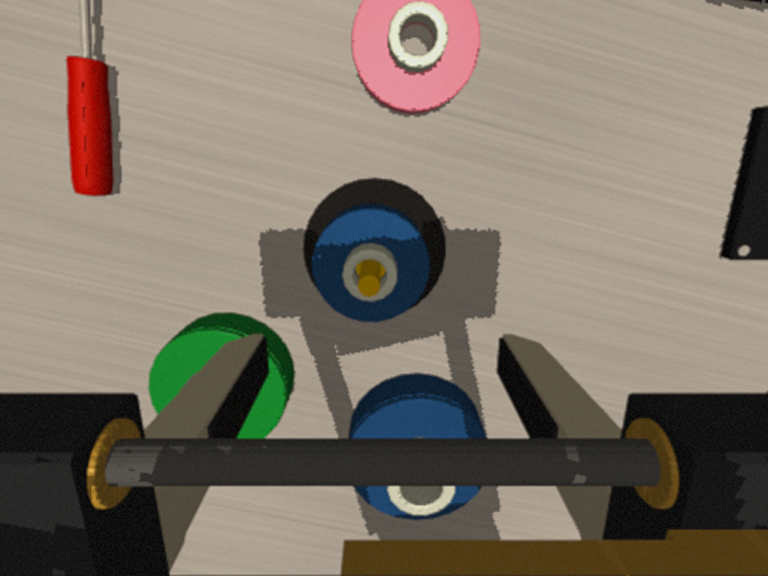

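The lid's post tip is at (369,287), its base (collar ring) around (370,272); green and larger blue caps are off to the −x side, clear of the fingers.

```bash
python3 - <<'E'
from h import *
f=lambda u,v,z:pt("w7",u/1.5,v/1.5,z)
a=f(369,287,.087);b=f(370,272,.065);c=f(371,263,.045);print(a,b,c,f(374,249,.008))
p=robot.read_state()["tool_pos"];
for x in(a,b):print(tool((x-p)*[1,1,0]))
E
```

```text
[0.4441 0.2962 0.087 ] [0.4471 0.2968 0.065 ] [0.4479 0.2968 0.045 ] [0.4495 0.2958 0.008 ]
[-0.0021 -0.0078 -0.    ]
[ 0.0009 -0.0076 -0.    ]
```

```bash
python3 -m jog '.45 0 -.0077 0 0;.45 0 0 .02 0;.45 0 0 .02 0;.45 0 0 .02 0;.45 0 0 .02 0;.45 0 0 .015 0;.45 0 0 .008 0;.45 0 0 0 0;.45 0 0 0 0;.45 0 0 0 0'
python3 - <<'E'
from h import *
snap("wrist","w8",crop=(156,150,356,300),s=3.9)
print(robot.read_state()["tool_pos"])
E
```

```text
t: 12.2
tool_pos: [0.4466, 0.2983, 0.1625]
orientation: [-3.117, -0.386, -0.003]
force: [0.6, -0.3, 0.0]
opening: 0.0421
gripper_force: 0.0
[0.44665575 0.29840006 0.16270495]
```

View pics/w8.png

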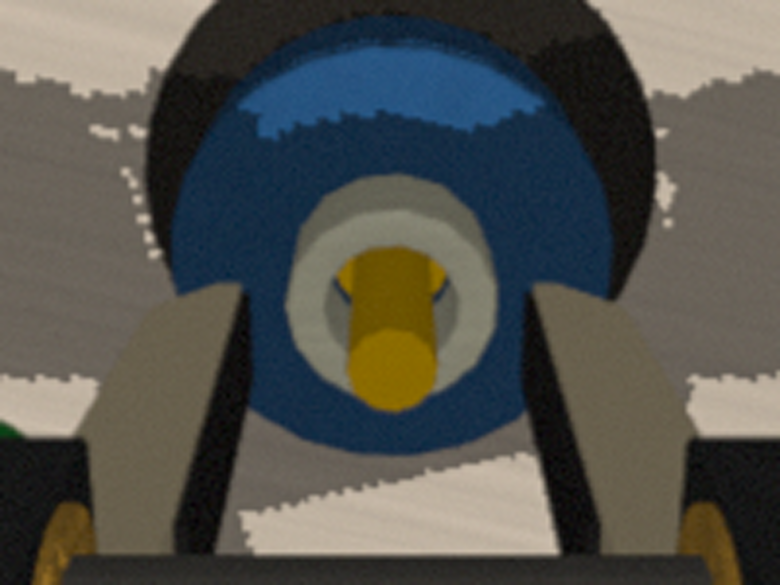

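Post tip at (392,370), fingers at 245 and 528: centred laterally.

```bash
python3 - <<'E'
from h import *
p=robot.read_state()["tool_pos"]
a=pt("w8",392/3.9+156,370/3.9+150,.087);b=pt("w8",392/3.9+156,313/3.9+150,.065);print(a,b,tool((a-p)*[1,1,0]),tool((b-p)*[1,1,0]))
E
python3 -m jog '.45 .001 .0005 .009 0;.45 0 0 0 0;.2 0 0 0 0;.1 0 0 0 0;0 0 0 0 0;0 0 0 0 0;0 0 0 0 0;0 0 0 0 0;0 0 0 0 0;0 0 0 0 0' 35; python3 -m jog '0 0 0 0 0;0 0 0 0 0;0 0 0 0 0'
```

```text
[0.4449 0.2966 0.087 ] [0.444  0.2963 0.065 ] [-0.0021  0.0013 -0.    ] [-0.0031  0.0014 -0.    ]
t: 13.08
tool_pos: [0.447, 0.2978, 0.1523]
orientation: [3.118, 0.387, 0.0]
force: [0.4, -1.7, 1.1]
opening: 0.0132
gripper_force: 35.0
t: 13.33
tool_pos: [0.447, 0.2978, 0.1523]
orientation: [3.118, 0.387, 0.0]
force: [0.5, -2.7, 0.8]
opening: 0.0128
gripper_force: 35.0
```

```bash
python3 -m jog '0 0 0 -.005 0;0 0 0 -.01 0;0 0 0 -.015 0;0 0 0 -.015 0;0 0 0 -.01 0;0 0 0 -.005 0;0 0 0 0 0;0 0 0 0 0'; python3 -m jog '0 .0011 .007 0 0;0 .0022 .014 0 0;0 .0033 .021 0 0;0 .0039 .0245 0 0;0 .0039 .0245 0 0;0 .0039 .0245 0 0;0 .0039 .0245 0 0;0 .0039 .0245 0 0;0 .0039 .0245 0 0;0 .0039 .0245 0 0'; python3 -m jog '0 .0039 .0245 0 0;0 .0039 .0245 0 0;0 .0039 .0245 0 0;0 .0033 .021 0 0;0 .0022 .014 0 0;0 .0011 .0072 0 0;0 0 0 0 0;0 0 0 0 0;0 0 0 0 0;0 0 0 0 0'
```

```text
t: 14.0
tool_pos: [0.4468, 0.2978, 0.2121]
orientation: [-3.118, -0.387, -0.0]
force: [-0.1, 0.5, -4.2]
opening: 0.0132
gripper_force: 35.0
t: 14.83
tool_pos: [0.5316, 0.0973, 0.2109]
orientation: [3.118, 0.386, -0.003]
force: [0.5, -0.2, -3.9]
opening: 0.0134
gripper_force: 35.0
t: 15.67
tool_pos: [0.5776, -0.0075, 0.2121]
orientation: [-3.117, -0.389, 0.0]
force: [-0.3, 0.7, -3.6]
opening: 0.0132
gripper_force: 35.0
```

```bash
cat > m.py <<'E'
from h import *
from scipy.optimize import least_squares
def run(fn,dz=0):
    s=robot.read_state();p=s["tool_pos"];m=R.from_rotvec(s["orientation"]).as_matrix()
    snap("wrist",fn); I=np.load(f"pics/{fn}.npz")["img"].astype(int); r,g,b=I[...,0],I[...,1],I[...,2]
    M=((b>r*1.5)&(b>g*1.2)&(b>35)).astype(np.uint8)
    n,l,st,c=cv2.connectedComponentsWithStats(M); k=1+np.argmax(st[1:,4]); x,y,w,h,a=st[k];print("cap box",st[k])
    T=lambda q:p+m@np.array(q)
    th=np.linspace(0,2*np.pi,180)
    def box(o):
        P=np.array([proj(fn,T([o[0]+.041*np.cos(t),o[1]+.041*np.sin(t),z])) for z in(.107,.136) for t in th])
        return np.array([P[:,0].min(),P[:,0].max(),P[:,1].min()])
    tgt=np.array([x,x+w,y]); sol=least_squares(lambda o:box(o)-tgt,[0,0],diff_step=1e-3,x_scale=.01); 
    o=[0.,0.]
    for _ in range(6):
        J=np.array([(box(np.add(o,d))-box(o))/.005 for d in([.005,0],[0,.005])]).T
        o=np.add(o,np.linalg.lstsq(J,tgt-box(o),rcond=None)[0])
    print("cap in tool mm",(o*1000).round(1),"res",box(o)-tgt)
    Y=((r>b*2)&(g>b*1.6)&(r>60)).astype(np.uint8);n,l,st,c=cv2.connectedComponentsWithStats(Y)
    for k in range(1,n):
        if st[k,4]>30: print("yellow",st[k],c[k].round(1))
    W=((I.min(2)>110)).astype(np.uint8);n,l,st,c=cv2.connectedComponentsWithStats(W)
    for k in range(1,n):
        if 20<st[k,4]<600 and .6<st[k,2]/st[k,3]<1.6:
            q=m.T@(pt(fn,*c[k],.012)-p);print("blob",st[k],c[k].round(1),(q*1000).round(1))
run(__import__("sys").argv[1])
E
python3 m.py w9; python3 - <<'E'
from h import *
print("expected dots px",[proj("w9",[.575+.0471*(a*.9697-b*.2445),-.0086+.0471*(a*.2445+b*.9697),.012]) for a in(1,-1) for b in(1,-1)])
E
```

```text
cap box [ 197  157  117   95 6033]
cap in tool mm [-3.5  0.7] res [-1.8  1.7  0.2]
yellow [362   0  51  15 445] [384.5   6. ]
yellow [242 219  26  46 982] [254.7 241.6]
yellow [222 279   9  60 327] [225. 309.]
yellow [280 279   9  60 334] [284.6 309.7]
yellow [  44  353  373   31 9407] [241.1 370.3]
blob [154  20   8   6  39] [157.6  22.6] [139.3 -81.3 200.1]
blob [200 133   9   9  65] [203.9 137. ] [ 43.9 -47.2 200.1]
blob [301 133   9   9  64] [305.2 137. ] [ 43.9  47.2 200. ]
blob [189 236  20  26 321] [198.2 251.7] [-75.7 -59.1 200.1]
blob [242 273  26  19 432] [253.8 282.3] [-112.7   -0.8  200.1]
expected dots px [array([204.6, 136.4]), array([305.8, 136.5]), array([209. , 229.1]), array([301.1, 229.2])]
```

```bash
python3 - <<'E'
from h import *
d=np.load("pics/w9.npz");I=d["img"].astype(int)
s=robot.read_state();p=s["tool_pos"];m=R.from_rotvec(s["orientation"]).as_matrix()
for c in(255,):print([(v,tuple(I[v,c])) for v in range(214,272,2)])
th=np.linspace(0,6.28,60)
for ox in(-.004,-.002,0):
  for nm,z,r in(("tip",.0653,.007),("collartop",.0873,.018),("bore",.0873,.011)):
    P=np.array([proj("w9",p+m@np.array([ox+r*np.cos(t),r*np.sin(t),z])) for t in th]);print(ox,nm,P.min(0),P.max(0))
g=I.sum(2);print("row at col 238",[(v,g[v,238]) for v in range(200,262,3)]); print("row of collar col 255",[(v,tuple(I[v,255])) for v in range(186,216,2)])
E
```

```text
[(214, (np.int64(124), np.int64(122), np.int64(107))), (216, (np.int64(126), np.int64(123), np.int64(108))), (218, (np.int64(119), np.int64(116), np.int64(103))), (220, (np.int64(105), np.int64(81), np.int64(14))), (222, (np.int64(106), np.int64(82), np.int64(0))), (224, (np.int64(107), np.int64(83), np.int64(0))), (226, (np.int64(104), np.int64(81), np.int64(0))), (228, (np.int64(105), np.int64(80), np.int64(0))), (230, (np.int64(105), np.int64(81), np.int64(0))), (232, (np.int64(107), np.int64(82), np.int64(0))), (234, (np.int64(106), np.int64(81), np.int64(0))), (236, (np.int64(107), np.int64(83), np.int64(1))), (238, (np.int64(107), np.int64(84), np.int64(0))), (240, (np.int64(105), np.int64(82), np.int64(0))), (242, (np.int64(110), np.int64(84), np.int64(0))), (244, (np.int64(134), np.int64(103), np.int64(0))), (246, (np.int64(137), np.int64(107), np.int64(0))), (248, (np.int64(135), np.int64(105), np.int64(0))), (250, (np.int64(135), np.int64(104), np.int64(0))), (252, (np.int64(139), np.int64(107), np.int64(0))), (254, (np.int64(132), np.int64(100), np.int64(0))), (256, (np.in
[... 1332 characters left out ...]
p.int64(41), np.int64(65))), (190, (np.int64(16), np.int64(42), np.int64(66))), (192, (np.int64(25), np.int64(44), np.int64(67))), (194, (np.int64(17), np.int64(38), np.int64(62))), (196, (np.int64(16), np.int64(40), np.int64(64))), (198, (np.int64(26), np.int64(46), np.int64(66))), (200, (np.int64(91), np.int64(89), np.int64(80))), (202, (np.int64(93), np.int64(93), np.int64(79))), (204, (np.int64(95), np.int64(94), np.int64(81))), (206, (np.int64(97), np.int64(96), np.int64(84))), (208, (np.int64(95), np.int64(95), np.int64(81))), (210, (np.int64(127), np.int64(128), np.int64(112))), (212, (np.int64(129), np.int64(128), np.int64(112))), (214, (np.int64(124), np.int64(122), np.int64(107)))]
```

```bash
python3 -m jog '0 -.0003 -.0004 .008 0;0 0 0 .01 0;0 0 0 .01 0;0 0 0 .01 0;0 0 0 .006 0;0 0 0 .002 0;0 0 0 0 0;0 0 0 0 0'; python3 -m jog '0 0 0 .0015 0;0 0 0 .0015 0;0 0 0 0 0;0 0 0 0 0'
```

```text
t: 16.38
tool_pos: [0.5776, -0.0084, 0.1662]
orientation: [-3.118, -0.387, 0.0]
force: [0.4, -0.1, -4.9]
opening: 0.0129
gripper_force: 35.0
t: 16.72
tool_pos: [0.5776, -0.0083, 0.1633]
orientation: [3.118, 0.387, 0.0]
force: [0.1, -1.1, -3.9]
opening: 0.0133
gripper_force: 35.0
```

```bash
python3 -m jog '0 0 -.0009 0 0;0 0 0 .001 0;0 0 0 .001 0;0 0 0 0 0;0 0 0 0 0';python3 -m jog '0 0 0 .001 0;0 0 0 .001 0;0 0 0 0 0;0 0 0 0 0'
```

```text
t: 17.13
tool_pos: [0.5772, -0.0074, 0.161]
orientation: [-3.118, -0.387, 0.0]
force: [0.9, -0.5, -3.8]
opening: 0.013
gripper_force: 35.0
t: 17.47
tool_pos: [0.5772, -0.0075, 0.159]
orientation: [-3.118, -0.387, 0.0]
force: [-0.3, -0.1, -4.1]
opening: 0.0129
gripper_force: 35.0
```

Below the boss level with no contact: it went over cleanly.

```bash
python3 -m jog '0 0 0 .001 0;0 0 0 .001 0;0 0 0 0 0;0 0 0 0 0';python3 -m jog '0 0 0 .001 0;0 0 0 0 0;0 0 0 0 0'
```

```text
t: 17.8
tool_pos: [0.5772, -0.0074, 0.157]
orientation: [-3.118, -0.387, 0.0]
force: [0.7, 0.0, -3.3]
opening: 0.013
gripper_force: 35.0
t: 18.05
tool_pos: [0.5775, -0.0075, 0.1564]
orientation: [3.118, 0.387, 0.001]
force: [-0.1, 0.4, -3.3]
opening: 0.0129
gripper_force: 35.0
```

```bash
python3 -m jog '0 0 0 .001 0;0 0 0 0 0;0 0 0 0 0';python3 -m jog '0 0 0 .0005 0;0 0 0 0 0;0 0 0 0 0'
```

```text
t: 18.3
tool_pos: [0.5776, -0.0076, 0.1563]
orientation: [3.117, 0.387, 0.001]
force: [-4.1, -1.1, 5.9]
opening: 0.0133
gripper_force: 35.0
t: 18.55
tool_pos: [0.5777, -0.0076, 0.1563]
orientation: [3.117, 0.387, 0.002]
force: [-6.9, -0.6, 8.7]
opening: 0.013
gripper_force: 35.0
```

```bash
python3 -m jog '0 0 0 -.001 0;.3 0 0 0 0;.5 0 0 0 0;.7 0 0 0 0;.7 0 0 0 0;.7 0 0 0 0;.7 0 0 0 0;.7 0 0 0 0;.7 0 0 0 0;.7 0 0 0 0'; python3 -m jog '.7 0 0 0 0;.7 0 0 0 0;.7 0 0 0 0;.7 0 0 0 0'; python3 - <<'E'
from h import *
snap("wrist","w10");s=robot.read_state();p=s["tool_pos"];m=R.from_rotvec(s["orientation"]).as_matrix()
I=np.load("pics/w10.npz")["img"].astype(int);r,g,b=I[...,0],I[...,1],I[...,2]
Y=((r>b*2)&(g>b*1.6)&(r>60)).astype(np.uint8);n,l,st,c=cv2.connectedComponentsWithStats(Y)
for k in range(1,n):
    if st[k,4]>200:print(st[k])
print([(v,int(r[v,255])) for v in range(236,276,2)])
th=np.linspace(0,6.28,60)
for ox in(-.004,-.002):
    P=np.array([proj("w10",p+m@np.array([ox+.007*np.cos(t),.007*np.sin(t),p[2]-.091])) for t in th]);print(ox,P.min(0),P.max(0))
W=((I.min(2)>100)).astype(np.uint8);n,l,st,c=cv2.connectedComponentsWithStats(W)
for k in range(1,n):
    if 30<st[k,4]<600 and .7<st[k,2]/st[k,3]<1.4: print("blob",c[k].round(1),((m.T@(pt("w10",*c[k],.012)-p))*1000).round(1))
E
```

```text
t: 19.38
tool_pos: [0.5773, -0.0075, 0.1557]
orientation: [-3.118, -0.387, 0.0]
force: [-0.5, -0.2, 0.2]
opening: 0.0645
gripper_force: 0.0
t: 19.72
tool_pos: [0.5773, -0.0075, 0.1557]
orientation: [-3.118, -0.387, 0.0]
force: [-0.6, 0.5, 0.5]
opening: 0.0652
gripper_force: 0.0
[ 241  219   29   46 1011]
[115 279  26  60 771]
[369 279  27  61 779]
[ 163  353  349   31 8987]
[(236, 109), (238, 108), (240, 107), (242, 111), (244, 140), (246, 141), (248, 138), (250, 141), (252, 136), (254, 140), (256, 137), (258, 136), (260, 139), (262, 138), (264, 117), (266, 25), (268, 21), (270, 21), (272, 21), (274, 61)]
-0.004 [241.5 245.7] [267.1 268.4]
-0.002 [241.5 242.3] [267.1 265.2]
blob [128.7   2.7] [139.3 -82.9 143.7]
blob [317.  146.6] [ 43.9  47.  143.7]
blob [191.8 146.8] [ 43.9 -47.2 143.7]
blob [313.2 283.8] [-75.5  50.9 143.7]
```

```bash
python3 -m jog '.7 -.002 0 .006 0;.7 0 0 .006 0;.7 0 0 .006 0;.7 0 0 0 0;.7 0 0 0 0;.5 0 0 0 0;.4 0 0 0 0;.3 0 0 0 0;.2 0 0 0 0;.2 0 0 0 0' 25;python3 -m jog '.2 0 0 0 0;.2 0 0 0 0;.2 0 0 0 0;.2 0 0 0 0;.2 0 0 0 0'
```

```text
t: 20.6
tool_pos: [0.5755, -0.008, 0.1379]
orientation: [3.118, 0.387, 0.001]
force: [0.2, -0.4, 0.3]
opening: 0.0363
gripper_force: 0.0
t: 21.02
tool_pos: [0.5755, -0.008, 0.1379]
orientation: [3.118, 0.387, 0.001]
force: [-0.4, -0.1, 2.0]
opening: 0.0349
gripper_force: 25.0
```

```bash
python3 -m jog '.2 0 0 -.003 0;.2 0 0 -.005 0;.2 0 0 -.006 0;.2 0 0 -.006 0;.2 0 0 0 0;.2 0 0 0 0'; python3 -m jog '.2 0 0 -.006 0;.2 0 0 -.01 0;.2 0 0 -.012 0;.2 0 0 -.012 0;.2 0 0 -.012 0;.2 0 0 -.01 0;.2 0 0 -.006 0;.2 0 0 -.003 0;.2 0 0 0 0;.2 0 0 0 0'; python3 -m jog '.2 0 0 0 0;.2 0 0 0 0;.2 0 0 0 0;.2 0 0 0 0;.2 0 0 0 0;.2 0 0 0 0'
python3 - <<'E'
from h import *
snap("scene","s2"); I=np.load("pics/s2.npz")["img"].astype(int)[150:300,170:330];r,g,b=I[...,0],I[...,1],I[...,2]
Y=((r>b*1.8)&(g>b*1.4)&(g<r*.9)&(r>60)).astype(np.uint8);B=((b>r*1.5)&(b>g*1.2)&(b>35)).astype(np.uint8)
for n_,M in(("y",Y),("b",B)):
    n,l,st,c=cv2.connectedComponentsWithStats(M)
    for k in range(1,n):
        if st[k,4]>25:print(n_,st[k]+[170,150,0,0,0])
q=[.575,-.0085]
for z in(.012,.044,.091,.110,.139):print(z,proj("s2",q+[z]))
E
```

```text
t: 21.52
tool_pos: [0.5758, -0.008, 0.1585]
orientation: [3.117, 0.387, 0.002]
force: [0.3, 0.0, -1.8]
opening: 0.035
gripper_force: 25.0
t: 22.35
tool_pos: [0.5752, -0.0079, 0.2284]
orientation: [-3.118, -0.387, 0.001]
force: [-0.4, 0.3, -2.4]
opening: 0.0346
gripper_force: 25.0
t: 22.85
tool_pos: [0.5753, -0.008, 0.2285]
orientation: [-3.118, -0.387, 0.0]
force: [-0.3, 0.2, -2.8]
opening: 0.0351
gripper_force: 25.0
y [227 218  31  34 798]
y [291 282  23  12 148]
b [191 155  17  26 278]
b [224 190  35  27 570]
0.012 [241.1 241.4]
0.044 [240.9 230.8]
0.091 [240.5 214.6]
0.11 [240.3 207.9]
0.139 [240.1 197.2]
```

```bash
python3 -c "
from plant import robot
print(robot.close_job())"
```

```text
the job is handed in; nothing more can be done
None
```

The job is handed in; the simulator gave no verdict. The copper plate lies released between the stops and the yellow lid is seated over it. The gripper holds the blue cap still above the post. I estimate its collar is about 130 mm above the boss top (114 mm needed), and the wrist force shows the cap's weight only.

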